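Clear the flux jar and put the power module away in the drawer

ROBOT

A 6-joint arm with a two-finger parallel gripper is mounted at the origin on the work surface. World frame = base frame: x ahead of the robot, y to its left, z up, the work surface at z = 0. Lengths are in m, angles in rad, forces in N, time in s.
With the tool pointing down it reaches from about 0.35 to 0.775 m from the base axis. Payload 5.5 kg.
Tool frame: the origin (TCP) lies at the very end of the fingers, on their centre line; the grasp point (between the pads) lies bot.hold_point_z behind it (bot.hold_point_z is the distance from the TCP to the grasp point, in m); z points along the fingers, y is the line along which they close (so a half turn about z gives the same grasp; the last joint's range is limited). The gripper opens to 85 mm and grips with 20 to 120 N. Pads are 22 mm wide; open, the fingers measure 114 mm over their backs; the gripper's body (76 mm by 85 mm) begins 54 mm behind the grasp point. The pads swing forward as they close: fully open they stand 13 mm farther back than shut.
Start: joints at [-1.349, 0.313, 0.046, 1.304, 0, 1.431], TCP at [0.204, -0.538, 0.192] pointing down, gripper open.
Joint ranges: [-2.76, 2.76], [-0.86, 1.69], [-1.03, 1.26], [-2.2, 2.34], [-1.47, 1.5], [-3.14, 3.14]. Speed limits (rad/s): [2.57, 2.57, 3.14, 3.14, 3.14, 3.14].

INTERFACE

Orientations are given as a rotation vector (axis times angle).
In Python, from workcell import bot gives the robot as it stands. The module is installed in compiled form; this text tells all that it offers.
- The arm moves only by the shell command python3 -m creep 'ROWS' [FORCE]. ROWS is JSON, a list of rows, each a list of 7 numbers: the opening, from 0 (shut) to 1 (fully open), then the shift along the tool's x, y, z in mm, then the turn, a rotation vector about the tool's x, y, z in rad. In form: [[jaw, tx, ty, tz, rx, ry, rz], ...]. A call has 1 to 10 rows; each row shifts and turns the commanded pose from where the row before left it, along the tool's axes as they then stand; what a row does not reach is not made up. A row lasts 1/10 s, in which the tool goes at most 50 mm and 8.59 degrees, less where a joint would pass 70% of its speed; a pose out of reach is approached as far as the arm can. A call with a gripper value outside its range is refused whole. The fingers move at their own pace and stop on an object; FORCE is the grip in N (left out, the last holds). Time passes only in rows, so rows that do not move let the fingers close. It gives the time, the measured TCP pose, the force, the opening and the grip force at its end, in the units of the state.
- bot.read_state(): the state, without advancing time (a new reading comes with each control period).
- bot.capture(name): name is "scene" or "top" or "wrist"; returns a dict with "color" (400x640x3 uint8, red, green, blue), "vertical_fov" (degrees; the focal length in pixels is half the picture's height over the tangent of half this angle, whatever the lens; pixels are square), "cx", "cy" (the principal point, pixels), "pose" (4x4, takes a point from camera to world coordinates). Camera axes: x right, y down, z forward; pixel columns grow to the right and rows downward; lengths in m; the calibration is good to about 2 mm. A picture is of the moment at which its call begins. There is no depth.
- bot.sign_off(): hands the job in; it is judged then, once.
Trained networks look in a picture, given as the dict that the camera call returned (one of the last four; its "shot" number tells which), for a name from the list of things; names that differ only in an ending like _2 or _b are one class to them, and where a whole thing is asked for, a point or a joint stands for the part that bears it (a point fixed in the world has none). Each returns a list of dicts, best first, with "p" (0 to 1); they miss things now and then, are a little off and sometimes report something else, mostly with a low value. They report only what shows in the picture. A call takes as long as a camera call.
- bot.find_in(target, picture): "bbox" ([left, top, right, bottom] in pixels, round what is visible of it).
- bot.masks_of(target, picture): "region" (400x640 bool, what is visible of it) and "bbox" ([left, top, right, bottom] in pixels, round what is visible of it).
The state is a dict: "clock": time; "qpos": joint angles; "joint_velocities": joint speeds; "tau": joint torques, N m; "tool_pos": TCP position; "orientation": TCP orientation; "contact_force": force on the tool from outside, world axes, zero at the start; "wrist_torque": the same for the moment, N m; "grip_width": finger opening in m; "grasp_force": force on a finger pad.
Only numpy, scipy, OpenCV 4.12 (cv2) and the standard library are available. Lean on these libraries where they do the work, as an engineer would, in place of code of your own. Each camera call takes 0.05 s, during which the arm holds its last target. There are 200 camera calls.

TASK

The flux jar stands in the way of the small drawer cabinet: move it out of the way first, standing it upright in the shallow blue tray. Then pull the top drawer wide open, lay the power module flat in it the right way up, and push the drawer fully shut. The module is delicate: set it down softly and never squeeze it with more than 20 N; never let the jar tip over, and leave the other things on the bench as they are.

Things in the scene. Friction and masses are not known exactly. Their poses are not given: they have to be found in the camera images.
- jar: The flux jar: an upright amber glass jar with a paper label and a white screw cap, 56 mm in diameter and 115 mm tall, about 0.22 kg; straight-sided from the base to 85 mm up. Origin at the centre of its underside, z up. It stands in front of the cabinet, in the drawer's path, with at least 12 mm between it and the drawer's handle.
- tray: A shallow square tray of blue plastic, fixed to the bench, 150 x 150 mm outside, 20 mm high, walls and floor 4 mm thick. Origin at the centre of its underside. It stands to one side of the drawer (left or right), the power module to the other.
- module: The power module: an open aluminium channel with a circuit board, a yellow transformer and capacitors in it; 90 mm long (its x), 46 mm wide (its y), 34 mm tall, about 0.25 kg. Its two long side walls are flat aluminium, full height; take it across its 46 mm width. Origin at the centre of its underside, z up. Delicate: each finger may press on it with at most 20 N.
- cab: The grey two-drawer cabinet, fixed to the bench, 240 mm deep (its x), 220 mm wide (its y), 150 mm high, top flat. Origin at the centre of its underside; its front faces along its own -x, roughly to the robot, and its drawers come out that way. A roll of tape (80 mm across, 22 mm high, fixed) is on its top towards the back.
- cab_drawer0 (a joint): How far the top drawer is pulled out, in m: 0 fully shut, 0.165 the end of its travel; it may start a little ajar (up to 0.015). It slides with about 1 N of friction.
- cab_drawer0_handle (a point): Middle of the top drawer's handle, a level steel bar 11 mm thick, 110 mm long, along the cabinet's y, on two posts 47 mm either side of the middle. The bar's axis is 35 mm in front of the drawer front, 112 mm above the bench, 38 mm below the cabinet's top; the gap behind it is 29 mm, open from above. Axes as the cabinet's. The lower drawer has the same handle 63 mm lower.
- drawer_floor (a point): Centre of the top drawer's inner floor, moving with the drawer; axes as the cabinet's. The drawer is 195 mm long (x) and 178 mm wide (y) inside, its walls rise 43 mm above this floor, which is 85 mm above the bench. Shut, this point is 1.5 mm in front of the cabinet's middle; the cabinet's roof begins 105 mm in front of the cabinet's middle.
- spool: Bystander: a spool of solder, grey flanges 64 mm across, 50 mm tall, standing beside the cabinet. Origin at its underside.
- wash: Bystander: a white plastic bottle with a red cap, 60 mm across, 160 mm tall, standing beside the cabinet. Origin at its underside.
- pliers: Bystander: pliers with blue grips, 165 mm long, lying near the robot. Origin on the bench near the joint of the pliers.
- driver: Bystander: a screwdriver lying near the robot.
- mug: Bystander: a white mug, 76 mm across, 95 mm tall, at the far left. Origin at its underside.
- meter: Bystander: a black hand multimeter, 150 x 75 x 32 mm, lying at the far right. Origin at its underside.

How it is judged:
On the way, in this order (a step that is already met when the one before it is completed fails the run):
1. the jar stands upright in the tray, let go, while the drawer is still unopened (x of jar in the frame of tray between -0.055 and 0.055 m and y of jar in the frame of tray between -0.055 and 0.055 m and z of jar in the frame of tray below 0.012 m and angle between jar's own z axis and vertical below 0.12 rad and contact force between the fingers and jar below 0.1 N and linear speed of jar below 0.03 m/s and value of joint cab_drawer0 below 0.03 m), for 0.2 s.
2. the top drawer is pulled wide open (more than 120 mm) (value of joint cab_drawer0 above 0.12 m), for 0.1 s.
3. the module lies flat on the floor of the open drawer, let go (x of module in the frame of drawer_floor between -0.1 and 0.1 m and y of module in the frame of drawer_floor between -0.1 and 0.1 m and z of module in the frame of drawer_floor between -0.01 and 0.01 m and angle between module's own z axis and vertical below 0.2 rad and contact force between the fingers and module below 0.1 N and linear speed of module below 0.03 m/s and value of joint cab_drawer0 above 0.08 m), for 0.2 s.
At the end, for the whole second after the job is handed in: The top drawer is shut to within 6 mm; the module is inside it, right way up, flat on its floor (within 10 mm of the floor, tilted less than 0.2 rad); the jar stands upright (within 0.12 rad) on the tray's floor; both at rest and let go (value of joint cab_drawer0 below 0.006 m and x of module in the frame of drawer_floor between -0.1 and 0.1 m and y of module in the frame of drawer_floor between -0.1 and 0.1 m and z of module in the frame of drawer_floor between -0.01 and 0.01 m and angle between module's own z axis and vertical below 0.2 rad and x of jar in the frame of tray between -0.055 and 0.055 m and y of jar in the frame of tray between -0.055 and 0.055 m and z of jar in the frame of tray below 0.012 m and angle between jar's own z axis and vertical below 0.12 rad and linear speed of each of jar, module below 0.03 m/s); the robot touches nothing.
It fails at once if a finger squeezes the module with more than 20 N (contact force between the fingers and module above 40 N).
It fails at once if the module is dropped or flung: it moves faster than 0.6 m/s with no finger on it (a fall of about 20 mm) (contact force between the fingers and module below 0.1 N and linear speed of module above 0.6 m/s).
It fails at once if the jar is tipped over (angle between jar's own z axis and vertical above 0.6 rad).
It fails at once if another thing on the bench (spool, bottle, pliers, screwdriver, mug, meter) is moved by more than 30 mm (distance of any of spool, wash, pliers, driver, mug, meter from where it was at the start of the episode above 0.03 m).
It also fails if it takes over 72 s, if anything falls off the work surface, if the arm or the gripper's body presses on something with over 40 N, if the wrist force passes 120 N, or if a joint passes its speed limit or range.

## Working session

There is one attempt and no reset: what is moved stays moved. The work goes in short steps, Python scripts to look and compute and a shell command to move; the robot and the scene stay as the last step left them, time stands still between calls to the robot, and variables do not carry over. Pictures are saved under pics/ and viewed, at most 10 in all, crops included, and the job is handed in when it is done.

```bash
mkdir -p pics
cat > h.py <<'E'
import numpy as np,cv2
from workcell import bot
from scipy.spatial.transform import Rotation as R
def f(p): return 200/np.tan(np.radians(p["vertical_fov"])/2)
def ray(p,u,v):
    d=np.array([(u-p["cx"])/f(p),(v-p["cy"])/f(p),1.]); P=np.array(p["pose"])
    return P[:3,3],P[:3,:3]@d
def at(p,u,v,z):
    o,d=ray(p,u,v); return o+d*(z-o[2])/d[2]
def proj(p,X):
    P=np.array(p["pose"]); c=P[:3,:3].T@(np.array(X)-P[:3,3]); return np.array([p["cx"]+f(p)*c[0]/c[2],p["cy"]+f(p)*c[1]/c[2]])
def tri(l):
    A=0;b=0
    for p,u,v in l:
        o,d=ray(p,u,v); d=d/np.linalg.norm(d); M=np.eye(3)-np.outer(d,d); A=A+M; b=b+M@o
    return np.linalg.solve(A,b)
def save(p,n): cv2.imwrite("pics/"+n,p["color"][:,:,::-1])
E
python3 - <<'E'
from h import *
s=bot.read_state();print(s,bot.hold_point_z)
for n in("scene","top"):
    p=bot.capture(n);save(p,n+"0.png");print(n,np.round(p["pose"],3).tolist(),f(p),p["cx"],p["cy"])
    for t in("jar","tray","module","cab","cab_drawer0_handle","spool","wash","pliers","driver","mug","meter"):
        r=bot.find_in(t,p);print(t,[(np.round(x["bbox"]).tolist(),round(x["p"],2)) for x in r[:2]])
E
```

```text
{'clock': 0.0, 'qpos': array([-1.34861453e+00,  3.14017650e-01,  4.49534840e-02,  1.30360528e+00,
        3.34544012e-06,  1.43118980e+00]), 'joint_velocities': array([-3.98423609e-04, -6.49545792e-04,  2.04670193e-04, -2.99297973e-04,
       -2.83193066e-05, -8.31605165e-05]), 'tau': array([-3.96987452e-04, -4.80627823e+01,  2.98533565e+01,  1.93442818e-02,
       -2.20250959e-04, -1.72934499e-06]), 'tool_pos': array([ 0.20337524, -0.53719298,  0.19148871]), 'orientation': array([-3.08849085e+00, -5.64864744e-01,  1.16125867e-04]), 'contact_force': array([-0.53170433, -0.71761936,  0.26261805]), 'wrist_torque': array([-0.04143857, -0.01208016, -0.02462711]), 'grasp_force': 0.0, 'grip_width': 0.08536501704691164} 0.0187
scene [[0.705, 0.493, -0.511, 1.201], [0.71, -0.481, 0.515, -0.613], [0.008, -0.725, -0.688, 0.885], [0.0, 0.0, 0.0, 1.0]] 371.0893811728189 317.7848254450264 190.11445273181914
jar [([305.0, 164.0, 323.0, 202.0], 0.89)]
tray [([180.0, 220.0, 244.0, 282.0], 0.88), ([228.0, 180.0, 266.0, 216.0], 0.38)]
module []
cab [([317.0, 164.0, 428.0, 279.0], 0.69)]
cab_drawer0_ha
[... 481 characters left out ...]
.574], [0.0, 0.0, 0.0, 1.0]] 510.0537645924774 321.81877550156327 190.04264800325836
jar [([303.0, 194.0, 318.0, 211.0], 0.88)]
tray [([406.0, 187.0, 463.0, 249.0], 0.96)]
module [([194.0, 223.0, 217.0, 255.0], 0.78)]
cab [([263.0, 74.0, 348.0, 182.0], 0.62), ([199.0, 147.0, 226.0, 168.0], 0.43)]
cab_drawer0_handle [([276.0, 152.0, 348.0, 181.0], 0.61)]
spool [([204.0, 149.0, 224.0, 168.0], 0.74)]
wash [([417.0, 147.0, 442.0, 172.0], 0.87)]
pliers [([264.0, 234.0, 291.0, 288.0], 0.83)]
driver [([366.0, 223.0, 375.0, 284.0], 0.84), ([275.0, 153.0, 347.0, 181.0], 0.33)]
mug [([134.0, 177.0, 176.0, 203.0], 0.96)]
meter [([302.0, 193.0, 321.0, 212.0], 0.73), ([470.0, 173.0, 502.0, 227.0], 0.71)]
```

Run:
```python
import cv2,numpy as np
a=cv2.imread("pics/top0.png")[60:300,120:520];cv2.imwrite("pics/topc.png",cv2.resize(a,(800,480),interpolation=cv2.INTER_CUBIC))
a=cv2.imread("pics/scene0.png")[100:340,130:450];cv2.imwrite("pics/scc.png",cv2.resize(a,(800,600),interpolation=cv2.INTER_CUBIC))
```

```text
(no output)
```

View pics/topc.png

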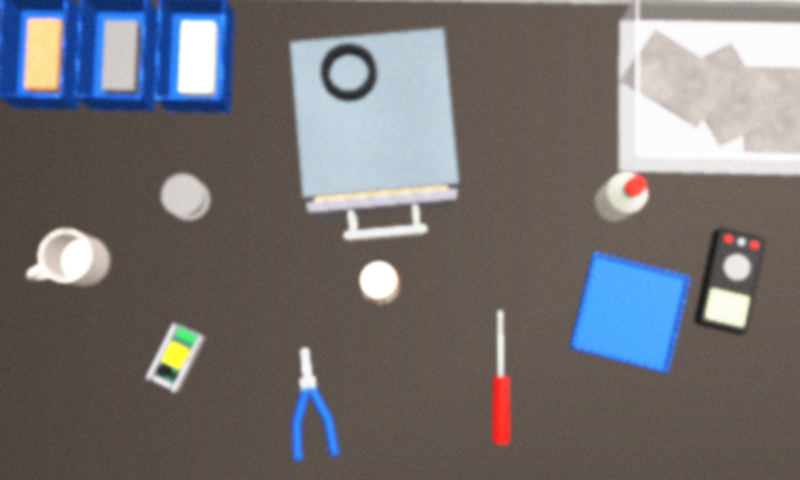

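View pics/scc.png

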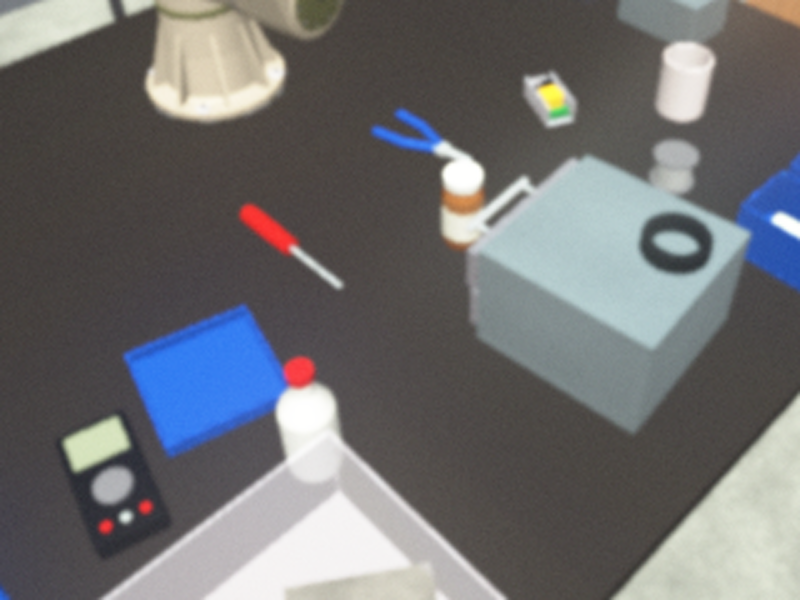

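The top view (crop ÷2 plus (120,60)) shows the jar cap at about (309.5,201), the module at (207,238), and the tray centred near (435,216). The handle bar runs from (293.5,178) to (332.5,174.5). The roof corners are at about (265,80), (341,74), (349,152) and (271,158). The scene view agrees: jar cap at (315,169), module at (350,139). Next I'll turn these into positions.

Run:
```python
from h import *
t=bot.capture("top");s=bot.capture("scene")
T=lambda x,y:(t,120+x/2,60+y/2); S=lambda x,y:(s,130+x/2.5,100+y/2.5)
pr=lambda n,v:print(n,np.round(v,4))
pr("jarcap tri",tri([T(379,282),S(463,171)])); pr("jarcap z.115",at(*T(379,282),.115))
pr("handle L",tri([T(347,236),S(527,183)]));pr("handle R",tri([T(425,229),S(482,222)]))
pr("hL",at(*T(347,236),.112));pr("hR",at(*T(425,229),.112))
for n,z in(("jar",.0),("tray",.02),("module",.034)):
    m=bot.masks_of(n,t)
    if m:
        r=cv2.minAreaRect(np.argwhere(m[0]["region"])[:,::-1].astype(np.float32));b=cv2.boxPoints(r)
        pts=np.array([at(t,*q,z) for q in b]);pr(n,pts[:,:2]);pr("c",pts.mean(0));e=[pts[1]-pts[0],pts[2]-pts[1]];pr("len",[np.linalg.norm(x) for x in e]);pr("yaw",[np.degrees(np.arctan2(x[1],x[0])) for x in e])
pr("modtri",tri([T(177,356),S(550,98)]))
c=np.array([at(*T(x,y),.15) for x,y in((291,41),(443,28),(458,184),(302,197))]);pr("roof",c);pr("c",c.mean(0))
d=c[0]-c[3]+c[1]-c[2];pr("cabyaw",np.degrees(np.arctan2(d[1],d[0])));pr("roof corner tri",tri([T(302,197),S(587,157)]));pr("rc2",tri([T(458,184),S(480,248)]))
pr("roofcorner far",tri([T(291,41),S(748,235)]))
```

```text
jarcap tri [0.5502 0.0254 0.1151]
jarcap z.115 [0.5474 0.0222 0.115 ]
handle L [0.6171 0.0739 0.1068]
handle R [ 0.6326 -0.0337  0.1189]
hL [0.6131 0.0701 0.112 ]
hR [ 0.6257 -0.0423  0.112 ]
jar [[ 5.828e-01  5.590e-02]
 [ 5.839e-01  1.000e-04]
 [ 5.251e-01 -1.200e-03]
 [ 5.239e-01  5.440e-02]]
c [0.5539 0.0273 0.    ]
len [0.0558 0.0589]
yaw [ -88.7908 -178.7234]
tray [[ 0.4572 -0.2642]
 [ 0.606  -0.2991]
 [ 0.5727 -0.4486]
 [ 0.4246 -0.4125]]
c [ 0.5151 -0.3561  0.02  ]
len [0.1529 0.1532]
yaw [ -13.2277 -102.5522]
module [[0.4022 0.3738]
 [0.4847 0.3364]
 [0.4611 0.2858]
 [0.3789 0.3235]]
c [0.4317 0.3299 0.034 ]
len [0.0906 0.0558]
yaw [ -24.4244 -115.0373]
modtri [0.4372 0.3323 0.0176]
roof [[ 0.8879  0.1553  0.15  ]
 [ 0.9113 -0.0618  0.15  ]
 [ 0.6859 -0.0871  0.15  ]
 [ 0.6628  0.1326  0.15  ]]
c [0.787  0.0348 0.15  ]
cabyaw 6.0722
roof corner tri [0.6652 0.1347 0.1435]
rc2 [ 0.6886 -0.084   0.1504]
roofcorner far [0.8888 0.1558 0.1478]
```

```bash
python3 -m creep '[[1,32,-25,-4,0,0,0],[1,32,-25,-4,0,0,0],[1,32,-25,-4,0,0,0],[1,32,-25,-4,0,0,0],[1,32,-25,-4,0,0,0],[1,32,-25,-4,0,0,0],[1,32,-25,-4,0,0,0],[1,32,-25,-4,0,0,0],[1,32,-25,-4,0,0,0]]' 40 && python3 -m creep '[[1,32,-25,-4,0,0,0],[1,32,-25,-4,0,0,0],[1,32,-25,-4,0,0,0],[1,32,-25,-4,0,0,0],[1,32,-25,-4,0,0,0],[1,32,-25,-4,0,0,0],[1,0,0,0,0,0,0],[1,0,0,0,0,0,0]]'
cat >> h.py <<'E'
def to(x,y,z,ang=None):
    s=bot.read_state();M=R.from_rotvec(s["orientation"]).as_matrix();d=M.T@(np.array([x,y,z])-s["tool_pos"])*1000
    a=np.degrees(np.arctan2(M[1,0],M[0,0]));print("pos",np.round(s["tool_pos"],4),"xang",round(a,2),"zaxis",np.round(M[:,2],3),"shift mm",np.round(d,1),"clock",s["clock"])
    if ang is not None: print("rz",round(np.radians(-((ang-a+180)%360-180)),3))
E
python3 - <<'E'
from h import *
p=bot.capture("wrist");save(p,"w1.png");print(np.round(p["pose"],3).tolist())
for n in("jar","cab_drawer0_handle"): print(n,[(x["bbox"],x["p"]) for x in bot.find_in(n,p)[:2]])
print(proj(p,[.55,.025,.115]))
to(.55,.025,.25)
E
```

```text
clock: 2.35
tool_pos: [0.3939, -0.224, 0.2288]
orientation: [3.09, 0.565, 0.001]
contact_force: [0.7, -1.1, 0.5]
grip_width: 0.0855
grasp_force: 0.0
clock: 3.15
tool_pos: [0.5198, -0.0165, 0.2522]
orientation: [3.089, 0.569, -0.001]
contact_force: [-0.1, 0.1, -0.4]
grip_width: 0.0852
grasp_force: 0.0
[[0.357, -0.882, -0.307, 0.6], [-0.934, -0.337, -0.117, 0.014], [0.0, 0.329, -0.944, 0.434], [0.0, 0.0, 0.0, 1.0]]
jar [([263.9, 99.5, 324.7, 158.8], 0.61)]
cab_drawer0_handle [([250.5, 0.0, 468.9, 83.4], 0.6)]
[292.69941919 137.70472978]
pos [ 0.5191 -0.0181  0.2523] xang 20.65 zaxis [-0.001 -0.    -1.   ] shift mm [ 44.1 -29.5   2.2] clock 3.3
```

View pics/w1.png

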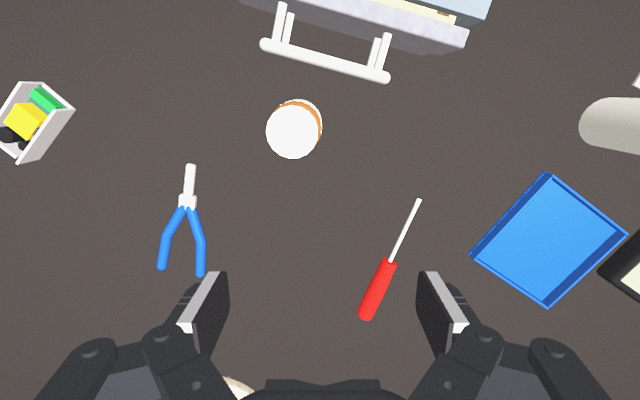

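The wrist view is sharp. It shows the jar cap centred at (292.5,131), the handle bar from (264,44) to (386,77), the tray rim corners at (547,173), (627,235), (547,307) and (471,255), and the module at top left.

Run:
```python
from h import *
w=bot.capture("wrist");t=bot.capture("top")
T=lambda x,y:(t,120+x/2,60+y/2)
pr=lambda n,v:print(n,np.round(v,4).tolist())
pr("jar",tri([T(379,282),(w,292.5,131)]));pr("jar z",at(w,292.5,131,.115))
for z in(.112,): pr("hL",at(w,264,44,z));pr("hR",at(w,386,77,z))
pr("hLt",tri([T(347,236),(w,264,44)]));pr("hRt",tri([T(425,229),(w,386,77)]))
c=np.array([at(w,*q,.02) for q in((547,173),(627,235),(547,307),(471,255))]);pr("tray",c);pr("c",c.mean(0))
c=np.array([at(w,*q,.034) for q in((20,82),(74,108),(24,163))]);pr("mod",c);pr("c",(c[0]+c[2])/2)
to(.55,.0235,.13)
```

```text
jar [0.5501, 0.0252, 0.0779]
jar z [0.5553, 0.0255, 0.115]
hL [0.6174, 0.0737, 0.112]
hR [0.6307, -0.0383, 0.112]
hLt [0.6145, 0.0706, 0.122]
hRt [0.6318, -0.0431, 0.0785]
tray [[0.6074, -0.2936, 0.02], [0.5715, -0.4453, 0.02], [0.4324, -0.4085, 0.02], [0.4689, -0.2602, 0.02]]
c [0.52, -0.3519, 0.02]
mod [[0.4865, 0.3362, 0.034], [0.4791, 0.2754, 0.034], [0.391, 0.325, 0.034]]
c [0.4388, 0.3306, 0.034]
pos [ 0.5192 -0.0183  0.2524] xang 20.61 zaxis [-0. -0. -1.] shift mm [ 43.6 -28.3 122.4] clock 3.4
```

```bash
python3 -m creep '[[1,23,-14.5,0,0,0,0],[1,23,-14.5,0,0,0,0],[1,0,0,30,0,0,0],[1,0,0,30,0,0,0],[1,0,0,30,0,0,0],[1,0,0,0,0,0,0]]'
python3 - <<'E'
from h import *
w=bot.capture("wrist");save(w,"w2.png")
m=bot.masks_of("jar",w);print([(x["bbox"],x["p"]) for x in m[:2]])
to(.552,.025,.058)
E
```

```text
clock: 4.0
tool_pos: [0.549, 0.0255, 0.1583]
orientation: [-3.089, -0.562, 0.012]
contact_force: [-0.6, -0.1, 0.1]
grip_width: 0.0852
grasp_force: 0.0
[([289.6, 145.7, 356.4, 237.4], 0.94)]
pos [0.552  0.0254 0.1627] xang 20.65 zaxis [-0.001 -0.    -1.   ] shift mm [-1.000e-01  4.000e-01  1.047e+02] clock 4.1
```

View pics/w2.png

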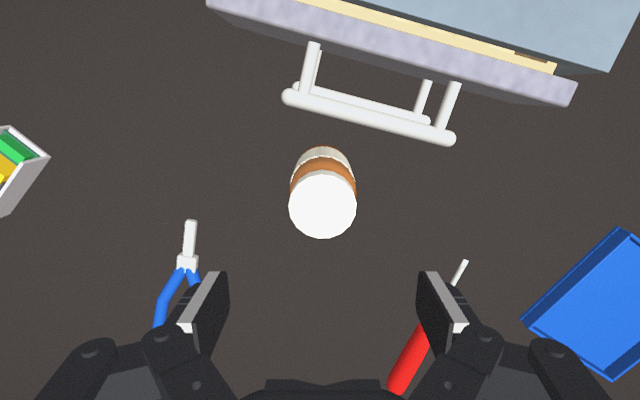

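The cap is at (322.5,204), level with the middle of the fingers (column 322). The handle bar runs from (290,97) to (449,138).

```bash
python3 - <<'E'
from h import *
w=bot.capture("wrist");pr=lambda n,v:print(n,np.round(v,4).tolist())
pr("jar",at(w,322.5,204,.115));pr("hL",at(w,290,97,.112));pr("hR",at(w,449,138,.112))
print(proj(w,bot.read_state()["tool_pos"]+[0,0,-.045]))
E
python3 -m creep '[[1,0,0,35,0,0,0],[1,0,0,35,0,0,0],[1,0,0,34,0,0,0],[1,0,0,0,0,0,0],[1,0,0,0,0,0,0]]'; python3 -m creep '[[0.4,0,0,0,0,0,0],[0.4,0,0,0,0,0,0],[0.4,0,0,0,0,0,0],[0.4,0,0,0,0,0,0],[0.4,0,0,0,0,0,0],[0.4,0,0,0,0,0,0],[0.4,0,0,0,0,0,0],[0.4,0,0,0,0,0,0]]' 30
```

```text
jar [0.5586, 0.0276, 0.115]
hL [0.6209, 0.0743, 0.112]
hR [0.6343, -0.0381, 0.112]
[322.44574051 213.41327382]
clock: 4.65
tool_pos: [0.5534, 0.0259, 0.0601]
orientation: [3.09, 0.565, 0.002]
contact_force: [0.8, -0.6, 0.3]
grip_width: 0.0851
grasp_force: 0.0
clock: 5.45
tool_pos: [0.5542, 0.0263, 0.0606]
orientation: [3.09, 0.565, 0.006]
contact_force: [-1.4, 1.1, 6.4]
grip_width: 0.0491
grasp_force: 30.2
```

The grip width of 49 mm means the pads are on the jar's shoulder. I'll open, go lower and centre a little better.

```bash
python3 -m creep '[[1,0,0,0,0,0,0],[1,0,0,0,0,0,0],[1,0,0,0,0,0,0],[1,0,0,0,0,0,0],[1,2,0,5,0,0,0],[1,2,0,5,0,0,0],[1,0,0,0,0,0,0]]'; python3 -m creep '[[0.4,0,0,0,0,0,0],[0.4,0,0,0,0,0,0],[0.4,0,0,0,0,0,0],[0.4,0,0,0,0,0,0],[0.4,0,0,0,0,0,0],[0.4,0,0,0,0,0,0],[0.4,0,0,0,0,0,0],[0.4,0,0,0,0,0,0]]' 30
```

```text
clock: 6.15
tool_pos: [0.5557, 0.0277, 0.0472]
orientation: [-3.09, -0.565, 0.003]
contact_force: [0.1, 0.1, 1.2]
grip_width: 0.0857
grasp_force: 0.0
clock: 6.95
tool_pos: [0.5564, 0.0277, 0.0486]
orientation: [3.09, 0.565, 0.001]
contact_force: [-1.4, 1.1, 2.9]
grip_width: 0.0489
grasp_force: 31.4
```

Run:
```python
from h import *
w=bot.capture("wrist");save(w,"w3.png");s=bot.read_state();print(s["contact_force"],s["wrist_torque"],s["tool_pos"])
```

```text
[-0.28061375  0.70451954  2.13100595] [0.10304032 0.15316902 0.00585822] [0.556411   0.02765358 0.04864754]
```

View pics/w3.png

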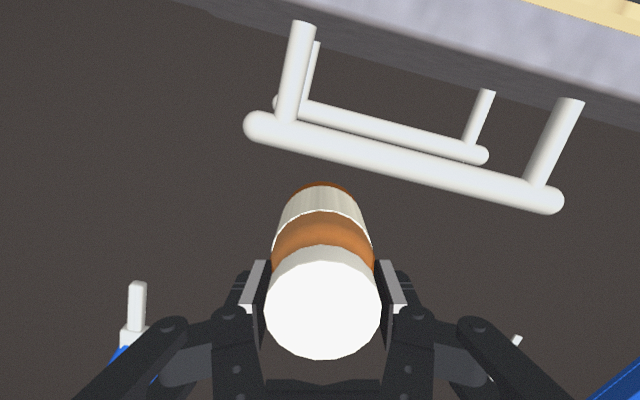

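The pads flank the jar. The cap is centred at (323,303), which I'll check against the tool.

Run:
```python
from h import *
w=bot.capture("wrist");pr=lambda n,v:print(n,np.round(v,4).tolist())
pr("jar",at(w,323,303,.115));print(np.linalg.norm(at(w,264,303,.115)-at(w,382,303,.115)))
M=R.from_rotvec(bot.read_state()["orientation"]).as_matrix();tp=bot.read_state()["tool_pos"]
for y in(-.028,.028,-.0245,.0245):
  for z in(0,-.0187): pr((y,z),proj(w,tp+M@[0,y,z]))
pr("hL",at(w,257,125,.112));pr("hR",at(w,549,199,.112))
```

```text
jar [0.5593, 0.0282, 0.115]
0.048785925852605896
(-0.028, 0) [275.6903, 240.4796]
(-0.028, -0.0187) [271.1891, 255.0338]
(0.028, 0) [368.0743, 240.5156]
(0.028, -0.0187) [372.5082, 255.0726]
(-0.0245, 0) [281.4646, 240.4818]
(-0.0245, -0.0187) [277.5218, 255.0363]
(0.0245, 0) [362.3005, 240.5134]
(0.0245, -0.0187) [366.176, 255.0702]
hL [0.6181, 0.0753, 0.112]
hR [0.631, -0.036, 0.112]
```

```bash
python3 -m creep '[[0.4,0,0,-10,0,0,0],[0.4,0,0,-10,0,0,0],[0.4,0,0,-10,0,0,0],[0.4,0,0,0,0,0,0],[0.4,0,0,0,0,0,0]]'
python3 - <<'E'
from h import *
w=bot.capture("wrist");m=bot.masks_of("jar",w);print([(x["bbox"],x["p"]) for x in m[:2]]);print(bot.read_state()["contact_force"])
save(w,"w4.png");s=bot.capture("scene");cv2.imwrite("pics/s4.png",cv2.resize(s["color"][130:250,250:410,::-1],(800,600),interpolation=cv2.INTER_CUBIC))
to(.518,-.354,.17)
E
```

```text
clock: 7.55
tool_pos: [0.5566, 0.0275, 0.0788]
orientation: [3.09, 0.565, 0.001]
contact_force: [-0.2, -0.2, -3.1]
grip_width: 0.0488
grasp_force: 31.7
[([263.1, 181.7, 381.8, 356.7], 0.72)]
[ 0.6065531  -0.06563846 -2.64567312]
pos [0.5558 0.0276 0.0779] xang 20.73 zaxis [-0.001 -0.    -1.   ] shift mm [-170.5  343.5  -92. ] clock 7.7
```

View pics/s4.png

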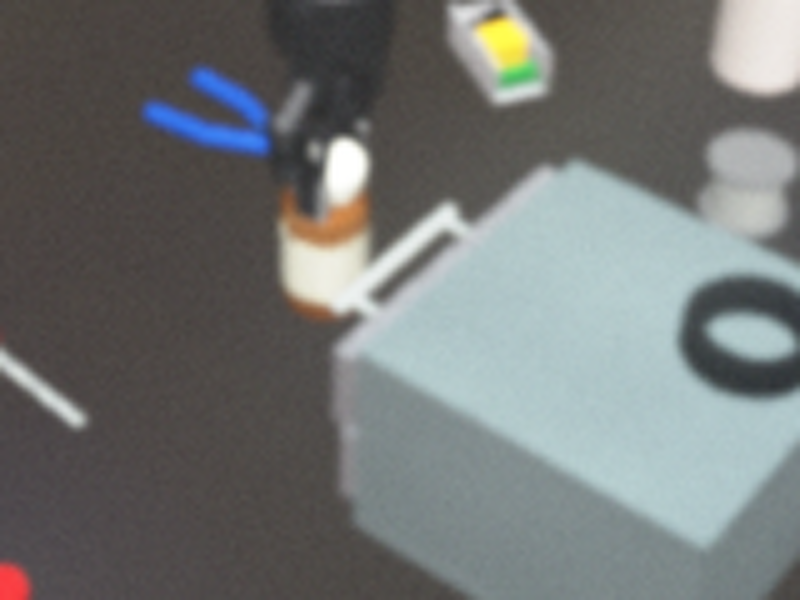

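It's lifted: the jar hangs upright, with about 2.6 N of weight on the wrist. Now I'll carry it to the tray.

```bash
python3 -m creep '[[0.4,0,0,-20,0,0,0],[0.4,0,0,-30,0,0,0],[0.4,0,0,-30,0,0,0],[0.4,-4,8,-20,0,0,0],[0.4,-10,20,-10,0,0,0],[0.4,-14,28,0,0,0,0],[0.4,-14,28,0,0,0,0],[0.4,-14,28,0,0,0,0],[0.4,-14,28,0,0,0,0],[0.4,-14,28,0,0,0,0]]'; python3 -m creep '[[0.4,-14,28,0,0,0,0],[0.4,-14,28,0,0,0,0],[0.4,-14,28,0,0,0,0],[0.4,-14,28,0,0,0,0],[0.4,-14,28,0,0,0,0],[0.4,-12,24,0,0,0,0],[0.4,-6,12,0,0,0,0],[0.4,0,0,0,0,0,0],[0.4,0,0,0,0,0,0]]'
python3 - <<'E'
from h import *
t=bot.capture("top");print([(x["bbox"],x["p"]) for x in bot.find_in("jar",t)[:2]]);print(bot.read_state()["contact_force"])
to(.516,-.355,.055)
E
```

```text
clock: 8.7
tool_pos: [0.5366, -0.1603, 0.1879]
orientation: [-3.09, -0.565, 0.001]
contact_force: [-0.5, 0.4, -2.3]
grip_width: 0.0486
grasp_force: 32.1
clock: 9.6
tool_pos: [0.5169, -0.3541, 0.1879]
orientation: [-3.089, -0.565, 0.001]
contact_force: [-0.2, 0.6, -3.2]
grip_width: 0.049
grasp_force: 32.1
[]
[-0.28063844  0.44843288 -2.98939755]
pos [ 0.5173 -0.3535  0.1884] xang 20.8 zaxis [-0.     0.001 -1.   ] shift mm [ -1.7   1.  133.4] clock 9.7
```

```bash
python3 -m creep '[[0.4,0,0,20,0,0,0],[0.4,0,0,35,0,0,0],[0.4,0,0,35,0,0,0],[0.4,0,0,20,0,0,0],[0.4,0,0,12,0,0,0],[0.4,0,0,6,0,0,0],[0.4,0,0,2,0,0,0],[0.4,0,0,0,0,0,0]]'; python3 -m creep '[[0.4,0,0,2,0,0,0],[0.4,0,0,2,0,0,0],[0.4,0,0,0,0,0,0]]'
```

```text
clock: 10.5
tool_pos: [0.5179, -0.3553, 0.0594]
orientation: [3.089, 0.566, 0.002]
contact_force: [0.8, -0.1, -2.6]
grip_width: 0.049
grasp_force: 32.1
clock: 10.8
tool_pos: [0.5172, -0.3551, 0.0546]
orientation: [3.09, 0.565, 0.0]
contact_force: [0.1, 0.1, -3.0]
grip_width: 0.049
grasp_force: 32.1
```

```bash
python3 -m creep '[[0.4,0,0,1,0,0,0],[0.4,0,0,1,0,0,0],[0.4,0,0,0,0,0,0]]'; python3 -m creep '[[0.4,0,0,1,0,0,0],[0.4,0,0,0,0,0,0],[0.4,0,0,0,0,0,0]]'
```

```text
clock: 11.1
tool_pos: [0.5172, -0.3551, 0.0527]
orientation: [3.09, 0.565, 0.0]
contact_force: [-1.2, 0.8, -0.3]
grip_width: 0.0493
grasp_force: 32.3
clock: 11.4
tool_pos: [0.5175, -0.3551, 0.0527]
orientation: [3.089, 0.565, 0.001]
contact_force: [-1.5, 2.5, 5.7]
grip_width: 0.0488
grasp_force: 32.9
```

```bash
python3 -m creep '[[0.65,0,0,0,0,0,0],[0.75,0,0,0,0,0,0],[0.85,0,0,0,0,0,0],[1,0,0,0,0,0,0],[1,0,0,0,0,0,0],[1,0,0,0,0,0,0],[1,0,0,-15,0,0,0],[1,0,0,-30,0,0,0],[1,0,0,-40,0,0,0],[1,0,0,-40,0,0,0]]'; python3 -m creep '[[1,0,0,-15,0,0,0],[1,0,0,0,0,0,0]]'
python3 - <<'E'
from h import *
w=bot.capture("wrist");t=bot.capture("top");s=bot.capture("scene")
for p in(w,t,s): print([(np.round(x["bbox"]),x["p"]) for x in bot.find_in("jar",p)[:2]])
a=np.zeros((400,800,3),np.uint8);a[:,:520]=w["color"][:,60:580];a[:,520:]=cv2.resize(s["color"][190:300,165:242],(280,400))
cv2.imwrite("pics/c5.png",a[:,:,::-1])
to(.622,.018,.20,96.5)
E
```

```text
clock: 12.4
tool_pos: [0.5167, -0.3546, 0.1772]
orientation: [-3.089, -0.565, 0.001]
contact_force: [0.7, -1.4, 0.7]
grip_width: 0.0853
grasp_force: 0.0
clock: 12.6
tool_pos: [0.5186, -0.3563, 0.1948]
orientation: [3.085, 0.564, 0.006]
contact_force: [0.4, 0.0, -0.6]
grip_width: 0.0858
grasp_force: 0.0
[(array([289., 148., 349., 232.]), 0.86)]
[(array([429., 208., 444., 231.]), 0.65)]
[(array([197., 214., 220., 259.]), 0.58)]
pos [ 0.5163 -0.3543  0.1894] xang 20.73 zaxis [-0.002  0.002 -1.   ] shift mm [ 230.6 -310.8  -10. ] clock 12.9
rz -1.322
```

View pics/c5.png

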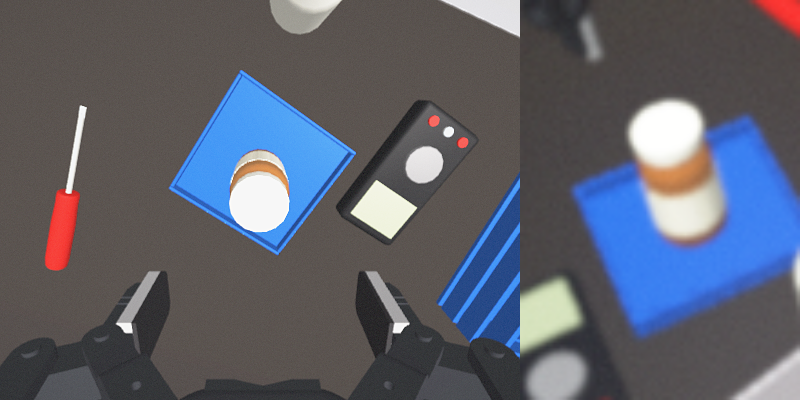

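The jar stands upright in the tray, with its cap at about (260,203) in the crop. Next comes the handle.

```bash
python3 -m creep '[[0.3,0,0,-2,0,0,-0.147],[0.3,0,0,-2,0,0,-0.147],[0.3,0,0,-2,0,0,-0.147],[0.3,0,0,-2,0,0,-0.147],[0.3,0,0,0,0,0,-0.147],[0.3,0,0,0,0,0,-0.147],[0.3,0,0,0,0,0,-0.147],[0.3,0,0,0,0,0,-0.147],[0.3,0,0,0,0,0,-0.146]]'; python3 -m creep '[[0.3,32,13,0,0,0,0],[0.3,32,13,0,0,0,0],[0.3,32,13,0,0,0,0],[0.3,32,13,0,0,0,0],[0.3,32,13,0,0,0,0],[0.3,32,13,0,0,0,0],[0.3,32,13,0,0,0,0],[0.3,32,13,0,0,0,0],[0.3,32,13,0,0,0,0],[0.3,32,13,0,0,0,0]]';python3 -m creep '[[0.3,32,13,0,0,0,0],[0.3,0,0,0,0,0,0],[0.3,0,0,0,0,0,0]]'
python3 - <<'E'
from h import *
w=bot.capture("wrist");save(w,"w6.png")
to(.6235,.018,.097,96.5);print(proj(w,[.6188,.0744,.112]),proj(w,[.632,-.0374,.112]))
E
```

```text
clock: 13.8
tool_pos: [0.5167, -0.3546, 0.198]
orientation: [-2.084, -2.348, 0.0]
contact_force: [-0.1, -0.1, -0.6]
grip_width: 0.0254
grasp_force: 0.0
clock: 14.8
tool_pos: [0.6099, -0.0209, 0.1982]
orientation: [-2.092, -2.342, 0.002]
contact_force: [-0.1, 0.1, -0.2]
grip_width: 0.0258
grasp_force: 0.0
clock: 15.1
tool_pos: [0.619, 0.0117, 0.1981]
orientation: [-2.089, -2.344, 0.002]
contact_force: [-0.0, -0.1, 0.4]
grip_width: 0.0254
grasp_force: 0.0
pos [0.619  0.0108 0.1984] xang 96.5 zaxis [-0.002 -0.    -1.   ] shift mm [  6.6   5.5 101.4] clock 15.15
rz 0.0
[329.60648631 120.3707984 ] [328.96664882 248.83495566]
```

View pics/w6.png

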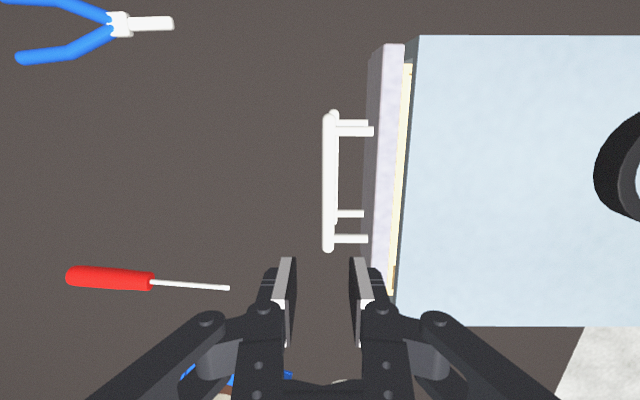

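The bar is vertical in the picture at column 329, rows 115–250, so the yaw matches. The estimates project onto it exactly.

```bash
python3 -m creep '[[0.3,7,7,0,0,0,0],[0.3,0,0,25,0,0,0],[0.3,0,0,25,0,0,0],[0.3,0,0,20,0,0,0],[0.3,0,0,10,0,0,0],[0.3,0,0,0,0,0,0]]'; python3 -m creep '[[0.3,0,0,10,0,0,0],[0.3,0,0,10,0,0,0],[0.3,0,0,0,0,0,0]]'
```

```text
clock: 15.75
tool_pos: [0.6247, 0.0181, 0.1178]
orientation: [-2.092, -2.34, 0.003]
contact_force: [0.8, 0.0, -0.3]
grip_width: 0.0254
grasp_force: 0.0
clock: 16.05
tool_pos: [0.625, 0.0186, 0.0982]
orientation: [-2.092, -2.342, 0.002]
contact_force: [-1.1, 0.0, -0.3]
grip_width: 0.0257
grasp_force: 0.0
```

```bash
python3 -m creep '[[0,0,0,0,0,0,0],[0,0,0,0,0,0,0],[0,0,0,0,0,0,0],[0,0,0,0,0,0,0],[0,0,0,0,0,0,0]]' 40
```

```text
clock: 16.55
tool_pos: [0.6258, 0.0186, 0.0996]
orientation: [2.092, 2.343, 0.0]
contact_force: [0.6, 0.1, -0.6]
grip_width: -0.0001
grasp_force: 0.0
```

Run:
```python
from h import *
w=bot.capture("wrist");save(w,"w7.png");print(bot.hold_point_z)
s=bot.read_state();M=R.from_rotvec(s["orientation"]).as_matrix()
print("tip",proj(w,s["tool_pos"]),proj(w,s["tool_pos"]+M@[0,0,-.0187]),np.round(M.T@(np.array(w["pose"])[:3,3]-s["tool_pos"]),4))
print(proj(w,[.6188,.0744,.112]),proj(w,[.632,-.0374,.112]))
```

```text
0.0187
tip [319.95452711 238.69119094] [319.7519015  253.10583802] [ 0.0851  0.0012 -0.1822]
[318.33846121 149.4060398 ] [319.76621522 329.21323505]
```

View pics/w7.png

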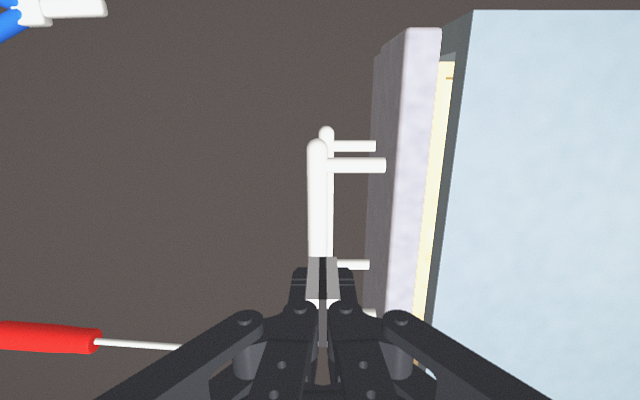

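The fingers are aligned with the bar (column 320) but above it. Their tips show at row 257, where the reported TCP projects to row 239, so the real tips sit about 22 mm higher than reported. That also explains the grip on the jar's cap. I'll open and go lower.

```bash
python3 -m creep '[[0.3,0,0,0,0,0,0],[0.3,0,0,0,0,0,0],[0.3,0,0,0,0,0,0],[0.3,0,0,8,0,0,0],[0.3,0,0,8,0,0,0],[0.3,0,0,8,0,0,0],[0.3,0,0,0,0,0,0]]'; python3 -m creep '[[0,0,0,0,0,0,0],[0,0,0,0,0,0,0],[0,0,0,0,0,0,0],[0,0,0,0,0,0,0],[0,0,0,0,0,0,0]]' 40
```

```text
clock: 17.3
tool_pos: [0.6243, 0.0188, 0.0733]
orientation: [-2.091, -2.341, 0.003]
contact_force: [-0.3, -0.7, -0.4]
grip_width: 0.026
grasp_force: 0.0
clock: 17.8
tool_pos: [0.6253, 0.0187, 0.075]
orientation: [-2.092, -2.343, 0.001]
contact_force: [-1.0, -0.2, -4.9]
grip_width: 0.0068
grasp_force: 36.1
```

```bash
python3 -m creep '[[0,0,-5,0,0,0,0],[0,0,-10,0,0,0,0],[0,0,-15,0,0,0,0],[0,0,-20,0,0,0,0],[0,0,-20,0,0,0,0],[0,0,-20,0,0,0,0]]'; python3 -m creep '[[0,0,-20,0,0,0,0],[0,0,-18,0,0,0,0],[0,0,-10,0,0,0,0],[0,0,-6,0,0,0,0],[0,0,0,0,0,0,0]]'
python3 - <<'E'
from h import *
w=bot.capture("top");a=cv2.resize(w["color"][60:260,180:480,::-1],(780,520),interpolation=cv2.INTER_CUBIC);cv2.imwrite("pics/t8.png",a)
E
```

```text
clock: 18.4
tool_pos: [0.5347, 0.0085, 0.0751]
orientation: [-2.092, -2.343, 0.0]
contact_force: [1.5, -0.2, -6.6]
grip_width: 0.007
grasp_force: 35.8
clock: 18.9
tool_pos: [0.4811, 0.0024, 0.0751]
orientation: [-2.092, -2.342, 0.002]
contact_force: [-0.9, -0.4, -9.8]
grip_width: 0.0066
grasp_force: 35.3
```

View pics/t8.png

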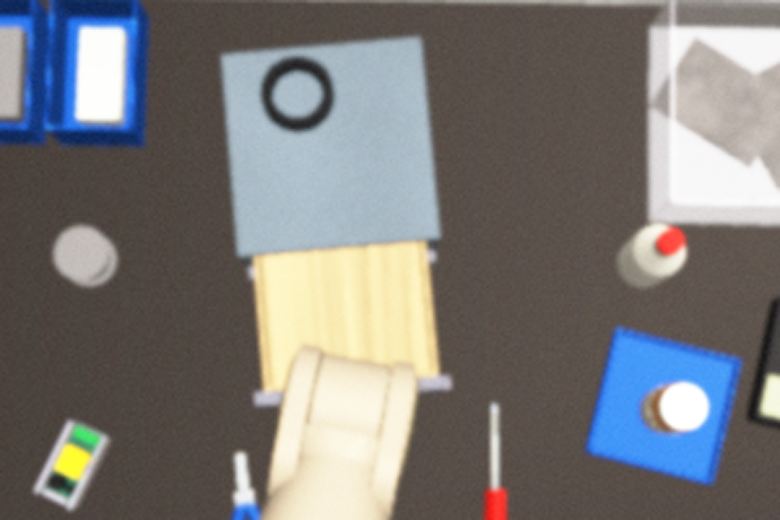

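All 10 pictures are used. The drawer is wide open: its light interior spans crop rows 245–390, and the jar is upright in the tray. From here I work from network numbers only. I'll release the handle and go to the module.

```bash
python3 -m creep '[[0.3,0,0,0,0,0,0],[0.3,0,0,0,0,0,0],[0.3,0,0,0,0,0,0],[0.3,0,0,-20,0,0,0],[0.3,0,0,-40,0,0,0],[0.3,0,0,-40,0,0,0],[1,0,0,-30,0,0,-0.147],[1,0,0,0,0,0,-0.147],[1,0,0,0,0,0,-0.147],[1,0,0,0,0,0,-0.147]]'; python3 -m creep '[[1,0,0,0,0,0,-0.147],[1,0,0,0,0,0,-0.147],[1,0,0,0,0,0,-0.147],[1,0,0,0,0,0,0]]'
python3 - <<'E'
from h import *
to(.435,.30,.2,155.6)
w=bot.capture("wrist");print([(x["bbox"],x["p"]) for x in bot.find_in("module",w)[:2]]);print(proj(w,[.435,.331,.034]))
t=bot.capture("top");m=bot.masks_of("cab_drawer0_handle",t);print([(x["bbox"],x["p"]) for x in m[:2]])
E
```

```text
clock: 19.95
tool_pos: [0.4837, 0.0023, 0.2065]
orientation: [1.314, 2.851, 0.001]
contact_force: [0.0, -0.3, 0.8]
grip_width: 0.082
grasp_force: 0.0
clock: 20.35
tool_pos: [0.4833, 0.0023, 0.2059]
orientation: [0.667, 3.068, 0.0]
contact_force: [-0.5, 0.3, -0.2]
grip_width: 0.0852
grasp_force: 0.0
pos [0.4833 0.0023 0.2059] xang 155.46 zaxis [ 0.001 -0.    -1.   ] shift mm [167.6 250.7   5.8] clock 20.35
rz -0.002
[([571.0, 2.8, 639.8, 36.6], 0.73)]
[626.00965834 -22.06060972]
[([278.4, 153.4, 354.3, 218.0], 0.76), ([132.8, 177.6, 175.2, 200.4], 0.72)]
```

```bash
python3 -m creep '[[1,13,31,0,0,0,0],[1,13,31,0,0,0,0],[1,13,31,0,0,0,0],[1,13,31,0,0,0,0],[1,13,31,0,0,0,0],[1,13,31,0,0,0,0],[1,13,31,0,0,0,0],[1,13,31,0,0,0,0],[1,13,31,0,0,0,0],[1,0,0,0,0,0,0]]'
cat >> h.py <<'E'
def module(z=.034):
    w=bot.capture("wrist");m=bot.masks_of("module",w)
    if not m: print("none");return w
    k=m[0]["region"];print("p",m[0]["p"],m[0]["bbox"])
    img=w["color"]
    pts=np.argwhere(k)[:,::-1].astype(np.float32);P=np.array([at(w,*q,z)[:2] for q in pts],np.float32)
    r=cv2.minAreaRect(P*1000);b=cv2.boxPoints(r);print("rect mm",r,np.round(b).tolist());return w
E
python3 - <<'E'
from h import *
w=module();to(.435,.331,.1,155.6)
E
```

```text
clock: 21.55
tool_pos: [0.492, 0.3083, 0.2049]
orientation: [-0.664, -3.07, -0.002]
contact_force: [0.1, 0.8, 0.3]
grip_width: 0.086
grasp_force: 0.0
p 0.9 [301.9, 68.0, 347.3, 156.1]
rect mm ((435.7100524902344, 336.2682800292969), (47.5457649230957, 89.75308990478516), 66.15164184570312) [[385.0, 333.0], [467.0, 296.0], [486.0, 340.0], [404.0, 376.0]]
pos [0.4919 0.3053 0.205 ] xang 155.46 zaxis [-0.    -0.001 -1.   ] shift mm [ 62.4  -0.2 105. ] clock 21.65
rz -0.002
```

Run:
```python
from h import *
w=bot.capture("wrist");s=bot.read_state();M=R.from_rotvec(s["orientation"]).as_matrix();print(f(w))
def tipz(u1,u2,v,wid):
    D=f(w)*wid/(u2-u1);P=np.array(w["pose"])
    X=P[:3,:3]@(D*np.array([((u1+u2)/2-w["cx"])/f(w),(v-w["cy"])/f(w),1]))+P[:3,3]
    return np.round(M.T@(X-s["tool_pos"]),4)
print("open tip",tipz(227,418,271,.0855),"open far",tipz(216,430,332,.0855));
print("25mm",tipz(296,349,258,.0255))
# plane x=+0.011 (pad edge near camera): intersect rays
for v in(258,271,262):
    o,d=ray(w,322,v);o=M.T@(o-s["tool_pos"]);d=M.T@d
    print(v,[np.round(o+d*(x-o[0])/d[0],4).tolist() for x in(0.011,0.)])
to(.4357,.3363,.1,156.1)
```

```text
330.40998272732486
open tip [ 0.0077  0.0016 -0.052 ] open far [-0.0071  0.0018 -0.074 ]
25mm [ 0.0079  0.0016 -0.0402]
258 [[0.011, 0.0013, -0.046], [0.0, 0.0014, -0.0256]]
271 [[0.011, 0.0014, -0.0576], [0.0, 0.0014, -0.0389]]
262 [[0.011, 0.0013, -0.0497], [0.0, 0.0014, -0.0299]]
pos [0.492  0.3046 0.2051] xang 155.41 zaxis [-0.    -0.001 -1.   ] shift mm [ 64.4   5.5 105.1] clock 21.7
rz -0.012
```

Working from the finger pixels, the real fingertips are about 40 mm (shut) to 52 mm (open) above the reported TCP. That fits both the handle bite and the cap grip. I'll plan the module grasp with that offset.

```bash
python3 -m creep '[[1,22,2,10,0,0,-0.012],[1,22,2,20,0,0,0],[1,20,1.5,30,0,0,0],[1,0,0,10,0,0,0],[1,0,0,0,0,0,0],[1,0,0,0,0,0,0]]'
python3 - <<'E'
from h import *
w=module();to(.4357,.3363,-.037,156.1)
E
```

```text
clock: 22.3
tool_pos: [0.4374, 0.3354, 0.1363]
orientation: [0.652, 3.072, 0.001]
contact_force: [0.3, -1.0, 0.4]
grip_width: 0.0853
grasp_force: 0.0
p 0.56 [295.5, 134.1, 346.5, 233.3]
rect mm ((434.0472717285156, 337.4318542480469), (46.04322052001953, 94.10429382324219), 65.7435302734375) [[382.0, 336.0], [467.0, 297.0], [486.0, 339.0], [401.0, 378.0]]
pos [0.4379 0.3358 0.1368] xang 156.03 zaxis [ 0.002  0.001 -1.   ] shift mm [  2.5  -0.8 173.8] clock 22.4
rz -0.001
```

```bash
python3 -m creep '[[1,2,0,40,0,0,0],[1,0,0,40,0,0,0],[1,0,0,35,0,0,0],[1,0,0,20,0,0,0],[1,0,0,0,0,0,0]]'; python3 -m creep '[[1,0,0,10,0,0,0],[1,0,0,10,0,0,0],[1,0,0,8,0,0,0],[1,0,0,0,0,0,0]]'
```

```text
clock: 22.9
tool_pos: [0.4331, 0.3354, -0.0018]
orientation: [-0.651, -3.07, 0.005]
contact_force: [-0.9, -0.3, 0.5]
grip_width: 0.0855
grasp_force: 0.0
clock: 23.3
tool_pos: [0.4338, 0.3365, -0.0283]
orientation: [-0.65, -3.073, 0.001]
contact_force: [-0.3, -0.3, -0.3]
grip_width: 0.0852
grasp_force: 0.0
```

```bash
python3 -m creep '[[1,0,0,5,0,0,0],[0.8,0,0,0,0,0,0],[0.65,0,0,0,0,0,0],[0.58,0,0,0,0,0,0],[0.57,0,0,0,0,0,0],[0.56,0,0,0,0,0,0],[0.55,0,0,0,0,0,0],[0.55,0,0,0,0,0,0]]' 20;  python3 -m creep '[[0.545,0,0,0,0,0,0],[0.54,0,0,0,0,0,0],[0.54,0,0,0,0,0,0]]'; python3 -m creep '[[0.535,0,0,0,0,0,0],[0.535,0,0,0,0,0,0]]'
```

```text
clock: 24.1
tool_pos: [0.4342, 0.3367, -0.0326]
orientation: [0.65, 3.074, -0.0]
contact_force: [-0.2, -0.1, 0.2]
grip_width: 0.0468
grasp_force: 0.3
clock: 24.4
tool_pos: [0.434, 0.3363, -0.0327]
orientation: [-0.65, -3.073, 0.001]
contact_force: [-0.2, -2.8, 2.2]
grip_width: 0.0461
grasp_force: 1.2
clock: 24.6
tool_pos: [0.434, 0.3364, -0.0326]
orientation: [-0.65, -3.073, 0.001]
contact_force: [-1.3, -4.1, 2.5]
grip_width: 0.0458
grasp_force: 9.8
```

```bash
python3 -m creep '[[0.533,0,0,0,0,0,0],[0.533,0,0,0,0,0,0],[0.533,0,0,0,0,0,0]]'; python3 -m creep '[[0.533,0,0,-4,0,0,0],[0.533,0,0,-6,0,0,0],[0.533,0,0,-10,0,0,0],[0.533,0,0,0,0,0,0],[0.533,0,0,0,0,0,0]]'
```

```text
clock: 24.9
tool_pos: [0.434, 0.3364, -0.0326]
orientation: [-0.65, -3.073, 0.001]
contact_force: [-1.6, -3.5, 4.8]
grip_width: 0.0455
grasp_force: 14.3
clock: 25.4
tool_pos: [0.4348, 0.3373, -0.0121]
orientation: [0.65, 3.073, 0.002]
contact_force: [-0.7, -0.5, -3.0]
grip_width: 0.0458
grasp_force: 14.3
```

```bash
python3 -m creep '[[0.533,0,0,-15,0,0,0],[0.533,0,0,-25,0,0,0],[0.533,0,0,-30,0,0,0],[0.533,0,0,-30,0,0,0],[0.533,0,0,-25,0,0,0],[0.533,0,0,-13,0,0,-0.08],[0.533,0,0,0,0,0,-0.12],[0.533,0,0,0,0,0,-0.12],[0.533,0,0,0,0,0,-0.12],[0.533,0,0,0,0,0,-0.09]]'; python3 -m creep '[[0.533,0,0,0,0,0,0],[0.533,0,0,0,0,0,0]]'
python3 - <<'E'
from h import *
to(.6023,.0162,.125,186.5)
t=bot.capture("top");print([(x["bbox"],x["p"]) for x in bot.find_in("module",t)[:2]])
# measure front plate and roof edge in the top picture along the drawer's middle line
u=np.array([.9936,.113]);b=np.array([.4811,.0024])
for z in(.128,.15):
  print(z,[(int(k*1000),cv2.cvtColor(t["color"],cv2.COLOR_RGB2HSV)[tuple(np.round(proj(t,[*(b+k*u),z])[::-1]).astype(int))].tolist()) for k in np.arange(.02,.24,.01)])
E
```

```text
clock: 26.4
tool_pos: [0.4339, 0.3367, 0.125]
orientation: [0.185, -3.136, 0.0]
contact_force: [-0.5, 0.6, -3.5]
grip_width: 0.046
grasp_force: 14.6
clock: 26.6
tool_pos: [0.434, 0.3367, 0.1251]
orientation: [0.174, -3.136, 0.0]
contact_force: [-0.7, 0.0, -3.7]
grip_width: 0.0459
grasp_force: 14.5
pos [0.434  0.3367 0.1251] xang -173.64 zaxis [-0. -0. -1.] shift mm [-1.317e+02 -3.372e+02  1.000e-01] clock 26.6
rz -0.002
[([186.3, 222.7, 201.8, 253.0], 0.61)]
0.128 [(20, [14, 49, 88]), (30, [8, 32, 87]), (39, [133, 17, 210]), (49, [16, 45, 226]), (60, [25, 67, 251]), (69, [25, 63, 252]), (79, [24, 67, 251]), (90, [24, 66, 251]), (99, [25, 66, 251]), (109, [25, 64, 251]), (119, [25, 65, 251]), (129, [25, 63, 252]), (139, [25, 67, 251]), (149, [25, 65, 252]), (159, [25, 64, 252]), (169, [25, 67, 251]), (179, [25, 63, 252]), (189, [25, 61, 252]), (199, [20, 50, 210]), (209, [102, 36, 200]), (219, [102, 35, 202]), (229, [101, 34, 201])]
0.15 [(20, [14, 49, 88]), (30, [0, 14, 113]), (39, [126, 18, 208]), (49, [22, 69, 241]), (60, [25, 67, 251]), (69, [24, 69, 250]), (79, [24, 67, 251]), (90, [25, 64, 251]), (99, [24, 70, 250]), (109, [24, 69, 251]), (119, [25, 64, 252]), (129, [24, 66, 251]), (139, [25, 64, 251]), (149, [25, 64, 252]), (159, [25, 68, 252]), (169, [25, 67, 251]), (179, [25, 63, 252]), (189, [24, 70, 250]), (199, [100, 33, 194]), (209, [101, 34, 202]), (219, [103, 36, 198]), (229, [102, 36, 200])]
```

The colour profile along the drawer axis puts the front plate at 35–50 mm from the bar, the open interior to about 195 mm, then the roof. That matches my model, so I'll move over.

```bash
python3 -m creep '[[0.533,-6,-15,0,0,0,0],[0.533,-10,-25,0,0,0,0],[0.533,-12,-30,0,0,0,0],[0.533,-12,-31,0,0,0,0],[0.533,-12,-31,0,0,0,0],[0.533,-12,-31,0,0,0,0],[0.533,-12,-31,0,0,0,0],[0.533,-12,-31,0,0,0,0],[0.533,-12,-31,0,0,0,0],[0.533,-12,-31,0,0,0,0]]'; python3 -m creep '[[0.533,-10,-25,0,0,0,0],[0.533,-7,-18,0,0,0,0],[0.533,-3,-7,0,0,0,0],[0.533,0,0,0,0,0,0],[0.533,0,0,0,0,0,0]]'
python3 - <<'E'
from h import *
to(.6023,.0162,.0535,186.5)
w=bot.capture("wrist");t=bot.capture("top")
m=bot.masks_of("module",t);print(m and (m[0]["bbox"],m[0]["p"]));print([proj(t,[.6023,.0162,z]) for z in (.15,.19)])
u=np.array([.9936,.113]);b=np.array([.4811,.0024]);h=cv2.cvtColor(w["color"],cv2.COLOR_RGB2HSV)
# drawer edges across y, at the front-plate end, wall tops z=.128
v=np.array([-.113,.9936])
for k in(.062,):
  l=[]
  for y in np.arange(-.12,.121,.008):
    q=np.round(proj(w,[*(b+k*u+y*v),.128])[::-1]).astype(int)
    l.append((round(y*1000),h[tuple(q)].tolist() if 0<=q[0]<400 and 0<=q[1]<640 else None))
  print(l)
m=bot.masks_of("module",w);print(m and (m[0]["bbox"],m[0]["p"]))
E
```

```text
clock: 27.7
tool_pos: [0.5784, 0.062, 0.1254]
orientation: [-0.175, 3.137, -0.001]
contact_force: [-0.3, -0.3, -3.0]
grip_width: 0.0458
grasp_force: 14.6
clock: 28.2
tool_pos: [0.6028, 0.0176, 0.1252]
orientation: [0.178, -3.136, -0.001]
contact_force: [-0.6, -0.2, -2.3]
grip_width: 0.0457
grasp_force: 14.6
pos [0.6028 0.0176 0.1252] xang -173.49 zaxis [-0.001  0.001 -1.   ] shift mm [ 0.6 -1.4 71.7] clock 28.2
rz 0.0
[]
[array([311.73937202, 180.66913545]), array([311.37045361, 179.05475647])]
[(-120, [4, 28, 74]), (-112, [9, 25, 70]), (-104, [13, 33, 70]), (-96, [19, 38, 74]), (-88, [20, 80, 229]), (-80, [19, 103, 116]), (-72, [16, 95, 118]), (-64, [24, 61, 241]), (-56, [23, 64, 240]), (-48, [23, 69, 237]), (-40, [22, 67, 237]), (-32, [22, 71, 236]), (-24, [23, 63, 239]), (-16, [21, 76, 228]), (-8, [23, 72, 237]), (0, [24, 56, 244]), (8, [22, 69, 236]), (16, [23, 76, 232]), (24, [23, 67, 240]), (32, [23, 71, 236]), (40, [23, 68, 239]), (48, [23, 68, 238]), (56, [24, 62, 242]), (64, [24, 62, 243]), (72, [24, 61, 243]), (80, [18, 98, 166]), (88, [19, 94, 147]), (96, [23, 78, 236]), (104, [13, 25, 70]), (112, [15, 23, 68]), (120, [175, 22, 69])]
[]
```

```bash
python3 -m creep '[[0.533,0,0,10,0,0,0],[0.533,0,0,18,0,0,0],[0.533,0,0,18,0,0,0],[0.533,0,0,12,0,0,0],[0.533,0,0,6,0,0,0],[0.533,0,0,3,0,0,0],[0.533,0,0,0,0,0,0],[0.533,0,0,0,0,0,0]]'; python3 -m creep '[[0.533,0,0,2,0,0,0],[0.533,0,0,0,0,0,0],[0.533,0,0,1,0,0,0],[0.533,0,0,0,0,0,0],[0.533,0,0,0,0,0,0]]'
```

```text
clock: 29.2
tool_pos: [0.604, 0.0168, 0.0591]
orientation: [-0.178, 3.135, -0.001]
contact_force: [-0.3, 0.6, -3.4]
grip_width: 0.0459
grasp_force: 14.6
clock: 29.7
tool_pos: [0.6034, 0.0168, 0.0554]
orientation: [-0.178, 3.137, -0.0]
contact_force: [0.0, -1.0, -3.4]
grip_width: 0.0457
grasp_force: 14.6
```

```bash
python3 -m creep '[[0.533,0,0,1,0,0,0],[0.533,0,0,0,0,0,0],[0.533,0,0,0,0,0,0]]';python3 -m creep '[[0.533,0,0,1,0,0,0],[0.533,0,0,0,0,0,0],[0.533,0,0,0,0,0,0]]'; python3 -m creep '[[0.533,0,0,1,0,0,0],[0.533,0,0,0,0,0,0],[0.533,0,0,0,0,0,0]]'
```

```text
clock: 30.0
tool_pos: [0.6033, 0.0168, 0.0543]
orientation: [0.178, -3.136, 0.0]
contact_force: [0.3, -0.3, -3.9]
grip_width: 0.046
grasp_force: 14.6
clock: 30.3
tool_pos: [0.6034, 0.0168, 0.0534]
orientation: [-0.178, 3.137, -0.0]
contact_force: [-0.1, 0.4, -4.3]
grip_width: 0.0457
grasp_force: 14.6
clock: 30.6
tool_pos: [0.6035, 0.0168, 0.0524]
orientation: [-0.178, 3.136, -0.0]
contact_force: [0.4, 0.5, -2.3]
grip_width: 0.0459
grasp_force: 14.7
```

```bash
python3 -m creep '[[0.533,0,0,1,0,0,0],[0.533,0,0,0,0,0,0],[0.533,0,0,0,0,0,0]]'
```

```text
clock: 30.9
tool_pos: [0.6042, 0.0169, 0.0524]
orientation: [-0.178, 3.135, -0.0]
contact_force: [-0.7, 0.8, 3.8]
grip_width: 0.0457
grasp_force: 15.6
```

Contact with the floor. I'll release gently and rise.

```bash
python3 -m creep '[[0.537,0,0,0,0,0,0],[0.541,0,0,0,0,0,0],[0.55,0,0,0,0,0,0],[0.57,0,0,0,0,0,0],[0.6,0,0,0,0,0,0],[0.65,0,0,0,0,0,0],[0.7,0,0,0,0,0,0],[0.7,0,0,0,0,0,0]]'; python3 -m creep '[[0.7,0,0,-5,0,0,0],[0.7,0,0,-15,0,0,0],[0.7,0,0,-30,0,0,0],[0.7,0,0,-40,0,0,0],[0.7,0,0,-40,0,0,0],[0.7,0,0,-20,0,0,0],[0.7,0,0,0,0,0,0]]'
python3 - <<'E'
from h import *
w=module(.119)
p=[.4811+.1535*.9936,.0024+.1535*.113];print("floor c",p)
to(.48,.002,.2,96.5)
E
```

```text
clock: 31.7
tool_pos: [0.6034, 0.0168, 0.0513]
orientation: [0.178, -3.137, 0.0]
contact_force: [-0.3, 1.3, -0.3]
grip_width: 0.0599
grasp_force: 0.0
clock: 32.4
tool_pos: [0.6058, 0.0166, 0.206]
orientation: [-0.177, 3.129, -0.002]
contact_force: [-0.9, 0.2, -0.0]
grip_width: 0.0595
grasp_force: 0.0
p 0.87 [296.4, 139.0, 352.7, 238.2]
rect mm ((603.4403686523438, 16.979522705078125), (93.14826202392578, 46.8568115234375), 6.203792095184326) [[555.0, 35.0], [560.0, -11.0], [652.0, -1.0], [647.0, 45.0]]
floor c [0.6336176, 0.0197455]
pos [0.6036 0.0168 0.2016] xang -173.51 zaxis [ 0.001 -0.    -1.   ] shift mm [124.5  -0.7   1.5] clock 32.5
rz 1.571
```

The module lies at (0.603,0.017), yaw 6.2°, flat, well within the drawer. Next I'll close the fingers, go in front of the bar and push it shut.

```bash
python3 -m creep '[[0,20,0,0,0,0,0],[0,30,0,0,0,0,0],[0,40,0,0,0,0,0],[0,40,0,0,0,0,0],[0,30,0,0,0,0,0],[0,9,0,0,0,0,0],[0,0,0,40,0,0,0],[0,0,0,40,0,0,0],[0,0,0,40,0,0,0],[0,0,0,23,0,0,0]]' 40; python3 -m creep '[[0,0,0,0,0,0,0],[0,-8,0,0,0,0,0],[0,-8,0,0,0,0,0],[0,-5,0,0,0,0,0],[0,-5,0,0,0,0,0],[0,-4,0,0,0,0,0]]'; python3 -m creep '[[0,-6,0,0,0,0,0],[0,-8,0,0,0,0,0],[0,-8,0,0,0,0,0],[0,-8,0,0,0,0,0]]'
```

```text
clock: 33.5
tool_pos: [0.4335, -0.0018, 0.0546]
orientation: [0.177, -3.132, -0.002]
contact_force: [-0.1, 1.0, -0.4]
grip_width: 0.0002
grasp_force: 0.0
clock: 34.1
tool_pos: [0.4665, 0.0011, 0.0591]
orientation: [-0.178, 3.135, -0.001]
contact_force: [-2.5, -0.4, 1.5]
grip_width: -0.0001
grasp_force: 2.3
clock: 34.5
tool_pos: [0.4958, 0.0046, 0.0584]
orientation: [-0.178, 3.137, 0.0]
contact_force: [-1.3, -0.4, 0.4]
grip_width: -0.0003
grasp_force: 0.7
```

```bash
python3 -m creep '[[0,-10,0,0,0,0,0],[0,-10,0,0,0,0,0],[0,-10,0,0,0,0,0],[0,-10,0,0,0,0,0],[0,-10,0,0,0,0,0],[0,-10,0,0,0,0,0],[0,-10,0,0,0,0,0],[0,-10,0,0,0,0,0],[0,-10,0,0,0,0,0],[0,-8,0,0,0,0,0]]'; python3 -m creep '[[0,-6,0,0,0,0,0],[0,-4,0,0,0,0,0],[0,-3,0,0,0,0,0],[0,-2,0,0,0,0,0],[0,-2,0,0,0,0,0],[0,0,0,0,0,0,0]]'
```

```text
clock: 35.5
tool_pos: [0.5935, 0.0157, 0.0583]
orientation: [-0.178, 3.136, -0.0]
contact_force: [-0.5, -0.9, 1.8]
grip_width: -0.0001
grasp_force: 0.7
clock: 36.1
tool_pos: [0.6097, 0.0175, 0.0584]
orientation: [-0.178, 3.136, -0.0]
contact_force: [-0.0, -0.1, 0.4]
grip_width: 0.0
grasp_force: 0.0
```

```bash
python3 -m creep '[[0,-2,0,0,0,0,0],[0,-2,0,0,0,0,0],[0,0,0,0,0,0,0]]'; python3 -m creep '[[0,-2,0,0,0,0,0],[0,0,0,0,0,0,0]]'
```

```text
clock: 36.4
tool_pos: [0.6119, 0.0178, 0.0583]
orientation: [0.177, -3.134, 0.0]
contact_force: [-5.3, -1.6, 2.8]
grip_width: -0.0001
grasp_force: 2.5
clock: 36.6
tool_pos: [0.6118, 0.0178, 0.0582]
orientation: [0.177, -3.13, 0.001]
contact_force: [-10.3, -2.1, 6.0]
grip_width: 0.0003
grasp_force: 5.1
```

```bash
python3 -m creep '[[0,-2,0,0,0,0,0],[0,0,0,0,0,0,0],[0,10,0,0,0,0,0],[0,20,0,0,0,0,0],[0,30,0,0,0,0,0],[0,0,0,-40,0,0,0],[0,0,0,-40,0,0,0],[0,40,0,-30,0,0,0],[0,40,0,0,0,0,0],[0,0,0,0,0,0,0]]'
python3 - <<'E'
from h import *
t=bot.capture("top");w=bot.capture("wrist");s=bot.capture("scene")
u=np.array([.9936,.113]);b=np.array([.6254,.0185])
h=cv2.cvtColor(t["color"],cv2.COLOR_RGB2HSV)
for y in(-.05,.05): print([(int(round(k*1000)),h[tuple(np.round(proj(t,[*(b+k*u+y*np.array([-.113,.9936])),.128])[::-1]).astype(int))].tolist()) for k in np.arange(-.005,.085,.005)])
for p in(t,s): print([(np.round(x["bbox"]).tolist(),round(x["p"],2)) for n in("jar","cab_drawer0_handle","module") for x in bot.find_in(n,p)[:1]])
for n in("spool","wash","pliers","driver","mug","meter"): print(n,[(np.round(x["bbox"]).tolist(),round(x["p"],2)) for x in bot.find_in(n,t)[:1]])
E
```

```text
clock: 37.6
tool_pos: [0.4739, 0.0029, 0.1691]
orientation: [0.177, -3.135, -0.0]
contact_force: [0.6, 0.0, -0.5]
grip_width: 0.0003
grasp_force: 0.0
[(-5, [24, 6, 226]), (0, [60, 1, 233]), (5, [35, 7, 214]), (10, [45, 5, 225]), (15, [40, 7, 225]), (20, [40, 7, 220]), (25, [23, 5, 199]), (30, [165, 3, 192]), (35, [168, 8, 159]), (40, [135, 14, 185]), (45, [125, 17, 199]), (50, [120, 16, 190]), (55, [103, 25, 165]), (60, [103, 35, 188]), (65, [100, 35, 189]), (70, [102, 37, 192]), (75, [103, 36, 192]), (80, [100, 37, 192])]
[(-5, [21, 8, 216]), (0, [75, 2, 231]), (5, [36, 7, 187]), (10, [18, 7, 174]), (15, [15, 24, 129]), (20, [21, 24, 140]), (25, [30, 15, 134]), (30, [21, 13, 138]), (35, [15, 4, 128]), (40, [134, 15, 186]), (45, [122, 17, 200]), (50, [126, 13, 197]), (55, [104, 24, 180]), (60, [103, 38, 197]), (65, [103, 38, 199]), (70, [100, 39, 196]), (75, [103, 31, 198]), (80, [100, 37, 198])]
[([427.0, 208.0, 451.0, 231.0], 0.63), ([274.0, 149.0, 350.0, 181.0], 0.95)]
[([227.0, 182.0, 268.0, 214.0], 0.59), ([313.0, 163.0, 360.0, 218.0], 0.55)]
spool [([201.0, 148.0, 225.0, 169.0], 0.67)]
wash [([198.0, 149.0, 226.0, 170.0], 0.75)]
pliers [([262.0, 235.0, 280.0, 288.0], 0.52)]
driver [([367.0, 222.0, 378.0, 286.0], 0.8)]
mug [([132.0, 177.0, 176.0, 201.0], 0.59)]
meter [([469.0, 172.0, 504.0, 229.0], 0.96)]
```

The front plate now runs straight into the roof with no drawer wood showing, and the push ended on a hard stop. The jar and the other things are unmoved, and the gripper is clear.

```bash
python3 -c "
from workcell import bot
print(bot.sign_off())"
```

```text
the job is handed in; nothing more can be done
None
```

I handed the job in at about 38 s, with no verdict shown: the jar was upright in the tray and the module went flat into the top drawer (about 15 N per finger). I then pushed the drawer shut to a hard stop, with the robot clear and no sign that anything else had moved (the last bottle check was a false match).

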